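Roll the knurled wheel until the gauge gap closes to the mark

TASK

Set the gap gauge for the next batch of receiver capsules: with a fingertip on top of the knurled wheel, roll it so that the sliding jaw closes the gap until its black pointer stands exactly opposite the red gauge mark, without running past the mark. Move the jaw by the wheel alone, leave the red mark, the capsules, the solder spool and the tin where they are, and take the hand away from the gauge when it is set.

Things in the scene. Friction and masses are not known exactly. Their poses are not given: they have to be found in the camera images.
- gap_gauge: Gap gauge fixed to the bench: grey plate 136 x 210 x 12 mm. Origin on the bench top under the plate's centre; x away from the robot, y along the plate and the jaw's travel, z up. Fixed steel jaw at the +y end: face at y = 68 mm, 48 mm high. White scale ledge on the -x side, top z = 22 mm. Two blue cheeks at x = +-20 mm (7 mm thick, tops z = 71 mm) carry the wheel at the -y end.
- wheel: Knurled adjuster wheel, 68 mm diameter, rim 26 mm wide, upright between the blue cheeks, 12 mm proud of them. Origin at its centre on the axle, along the gauge's x at y = -65, z = 49 mm (turns with the wheel: take directions from gap_gauge). Turns against stiff friction (1 to 2 N at the rim), stays where left. A fingertip pressed on top with about 5 N and drawn along turns it.
- wheel_top (a point): Fixed point at the highest point of the wheel's rim, mid width: x = 0, y = -65, z = 83 mm in the gauge's frame. Drawing the top of the rim towards the gauge's -y (away from the jaws) closes the gap (the jaw moves to +y): 34 mm of rim travel moves the jaw 14 mm. The other way opens it.
- jaw: Sliding steel jaw, 60 x 22 mm, 50 mm high, with a toothed rack bar (10 x 10 mm, from the jaw to -y under the wheel's brass pinion, top z = 34 mm) and a black pointer 3 mm wide over the white scale. Slides along the gauge's y, 45 mm in all, driven by the wheel. Origin = the gauge's origin when fully open (gap 68 mm), moving to +y as the gap closes. Not to be pushed directly.
- pointer_tip (a point): Tip of the jaw's black pointer, on its centre line. At the start it stands on the -y side of the red mark (gap too wide), 16 to 38 mm from it along the gauge's y.
- mark_tip (a point): Tip of the red gauge mark (a red bar 3 mm wide, 16 mm long, lying on the white scale), on its centre line, with the gauge's orientation. Its place on the scale differs from run to run. When set, the pointer's tip has the same y in the gauge's frame.
- capsule_a: Loose round receiver capsule, dark with a light face, 40 mm diameter, 15 mm high, near the gauge. Origin at the centre of its underside. Bystander.
- capsule_b: Second loose receiver capsule, same size and origin. Bystander.
- spool: Loose spool of solder standing on its flange, 64 mm diameter, 40 mm high. Origin at the centre of its underside. Bystander.
- tin: Loose steel tin, 69 mm diameter, 40 mm high. Origin at the centre of its underside. Bystander.

How it is judged:
By the outcome, as a careful person would: the job done as asked, in the order asked, and still so for the second after the job is handed in, with the robot touching nothing.
It also fails if it takes over 56 s, if anything falls off the work surface, if the arm or the gripper's body presses on something with over 40 N, if the wrist force passes 120 N, or if a joint passes its speed limit or range.

ROBOT

A 7-joint arm with a two-finger parallel gripper is mounted at the origin on a cart in front of the work surface, level with it; the furniture and walls round the work are solid. World frame = base frame: x ahead of the robot, y to its left, z up, the work surface at z = 0. Lengths are in mm, angles in rad, forces in N, time in s.
With the tool pointing down it reaches from about 425 to 925 mm from the base axis. Payload 6.8 kg.
Tool frame: the origin (TCP) lies midway between the tips of the shut fingers; the grasp point (between the pads) lies 19 mm behind it (robot.grip_depth is the distance from the TCP to the grasp point, in mm); z points along the fingers, y is the direction in which the jaws open and shut (so a half turn about z gives the same grasp; the last joint's range is limited). The gripper opens to 88 mm and grips with 3 to 60 N. Pads are 20 mm wide; open, the fingers measure 115 mm over their backs; the gripper's body (75 mm by 178 mm) begins 61 mm behind the grasp point.
Start: joints at [-1.241, 0.477, 0.022, 1.555, -0.011, 1.109, -0.083], TCP at [286.163, 611.357, 222.664] pointing down, gripper open.
Joint ranges: [-2.96, 2.96], [-0.34, 2.1], [-1.41, 1.46], [0.24, 2.44], [-1.37, 4.51], [0.17, 1.92], [-2.96, 2.96]. Speed limits (rad/s): [2.39, 2.39, 3.14, 3.14, 3.14, 3.14, 3.14].

INTERFACE

Orientations are given as a unit quaternion [w, x, y, z].
In Python, from rig import get_state, imaging, robot gives the robot as it stands.
- The arm moves only by the tool play_rows, never from a script. Its argument "deltas" is a list of rows, each an object with "delta_pos": the shift along the world's x, y, z in mm, a list of three; "turn": the turn about the world's z in degrees. In form: [{"delta_pos": [tx, ty, tz], "turn": turn}, ...]. A call has 1 to 20 rows; each row is the pose to reach, as a shift and turn from the pose measured when the call began; what a row does not reach only later rows make up. A row lasts 1/12 s, in which the tool goes at most 41.7 mm and 7.16 degrees, less where a joint would pass 70% of its speed; a pose out of reach is approached as far as the arm can. A call with a gripper value outside its range is refused whole. "jaw" is the opening, from 0 (shut) to 1 (fully open), set as the call begins (left out, the last holds). The fingers move at their own pace and stop on an object; the grip force is fixed at half the most. Time passes only in rows, so rows that repeat a pose let the fingers close. It gives the time, the measured TCP pose, the force and the opening at its end, in the units of the state.
- get_state(): the state, without advancing time (a new reading comes with each control period).
- imaging.get_image(name): name is "side" or "top"; returns the picture (384x512x3 uint8, red, green, blue); there is no depth.
- imaging.camera_model(name): a dict with "fx", "fy", "cx", "cy" (pixels), "cam_to_world" (4x4, takes a point from camera to world coordinates). Camera axes: x right, y up, looking along -z (the intrinsics and any distortion apply to the point x, -y, -z); pixel columns grow to the right and rows downward; lengths in mm; the calibration is good to about 2 mm. A picture is of the moment at which its call begins. camera_model takes no time and is no camera call.
- robot.job_done(): hands the job in, once; it reports no verdict.
The state is a dict: "time_s": time; "joint_pos": joint angles; "joint_velocities": joint speeds; "tau": joint torques, N m; "tcp_pos": TCP position; "tcp_rot": TCP orientation; "contact_force": force on the tool from outside, world axes, zero at the start; "ft_torque": the same for the moment, N m; "gripper_width": finger opening in mm.
Only numpy, scipy, OpenCV 4.12 (cv2) and the standard library are available. Lean on these libraries where they do the work, as an engineer would, in place of code of your own. Each camera call takes 0.05 s, during which the arm holds its last target.

## Working session

There is one attempt and no reset: what is moved stays moved. The work goes in short steps, Python scripts to look and compute and a tool call to move; the robot and the scene stay as the last step left them, time stands still between calls to the robot, and variables do not carry over. Pictures are saved under pics/ and viewed, and the job is handed in when it is done.

Besides the shell and the picture viewer there is one more tool, called after "Call:" as a command line: name --argument value ..., lists and objects as JSON in quotes. play_rows: Moves the arm, as the interface text tells. Its arguments: {"type":"object","properties":{"deltas":{"type":"array"},"jaw":{"type":"number"}},"required":["deltas"]}

```bash
mkdir -p pics
python3 - <<'E'
from rig import get_state, imaging, robot
import cv2
for n in("side","top"):
    im=imaging.get_image(n); cv2.imwrite(f"pics/{n}0.png",im[:,:,::-1])
    print(n,imaging.camera_model(n))
print(get_state())
E
```

```text
side {'fx': 461.6810452485466, 'fy': 461.6810452485466, 'cx': 256.8923485343467, 'cy': 191.9499335185223, 'cam_to_world': array([[ 9.59928293e-01,  1.52610125e-01, -2.35048554e-01,
         3.44793223e+02],
       [-2.79352814e-01,  5.87971087e-01, -7.59112644e-01,
        -4.15639298e+02],
       [ 2.23534782e-02,  7.94355179e-01,  6.07042150e-01,
         6.32371544e+02],
       [ 0.00000000e+00,  0.00000000e+00,  0.00000000e+00,
         1.00000000e+00]])}
top {'fx': 457.1234114902156, 'fy': 457.1234114902156, 'cx': 256.7508262565594, 'cy': 193.19399310064384, 'cam_to_world': array([[ 1.71231014e-02,  9.95929549e-01, -8.84936916e-02,
         4.72154528e+02],
       [-9.99361622e-01,  1.42719653e-02, -3.27514697e-02,
         2.57399715e+02],
       [-3.13551775e-02,  8.89980059e-02,  9.95538150e-01,
         9.75312698e+02],
       [ 0.00000000e+00,  0.00000000e+00,  0.00000000e+00,
         1.00000000e+00]])}
{'time_s': 0.1, 'joint_pos': array([-1.24108595,  0.47772402,  0.0223209 ,  1.55631649, -0.01150406,
        1.10932633, -0.08308834]), 'joint_velocities': array([ 0.00023884, -0.00225602, -0.00107784, -0.0029753 , -0.00088289,
       -0.00033879,  0.00090153]), 'tau': array([ 4.15476577e-03, -5.84087563e+01,  1.53981674e+00, -2.73308605e+01,
       -5.42028376e-02,  1.31627888e-02,  3.58056514e-05]), 'tcp_pos': array([285.93902992, 610.84812308, 221.78936189]), 'tcp_rot': array([-1.26617070e-04,  2.17136801e-01,  9.76140836e-01, -8.13441396e-04]), 'contact_force': array([ 0.10516931, -0.2363824 , -0.41790541]), 'ft_torque': array([-0.02409045,  0.01978388,  0.00620233]), 'gripper_width': 87.89058998473269}
```

View pics/side0.png

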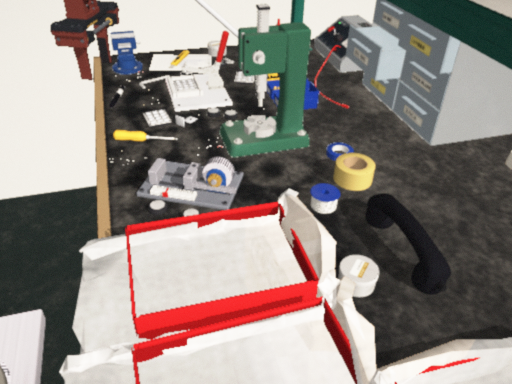

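View pics/top0.png

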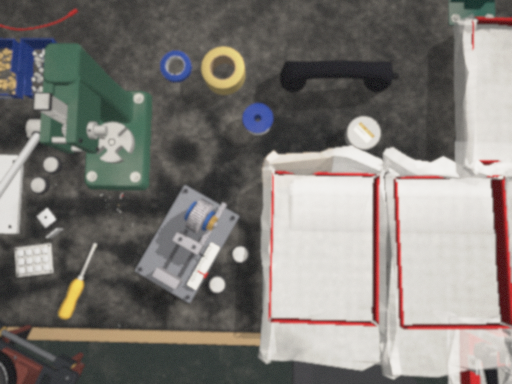

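The side view shows the gauge at about (190,183). In the top view it is at about (187,243), with the wheel at (200,215), the white scale at (203,265) and the capsules at (240,254) and (217,285). The green press stands at about (100,120). I'll zoom in next.

Run:
```python
import cv2
a=cv2.imread("pics/top0.png")[175:310,125:260]; cv2.imwrite("pics/topz.png",cv2.resize(a,None,fx=4.4,fy=4.4,interpolation=cv2.INTER_CUBIC))
a=cv2.imread("pics/side0.png")[145:220,130:250]; cv2.imwrite("pics/sidez.png",cv2.resize(a,None,fx=6.5,fy=6.5,interpolation=cv2.INTER_CUBIC))
```

```text
(no output)
```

View pics/topz.png

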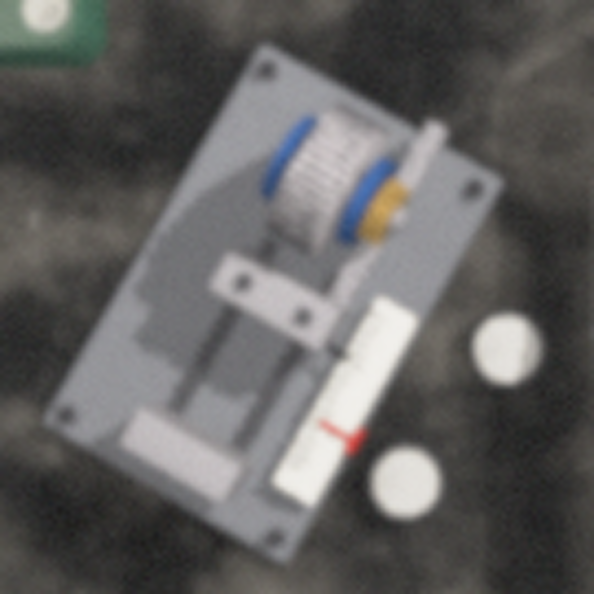

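View pics/sidez.png

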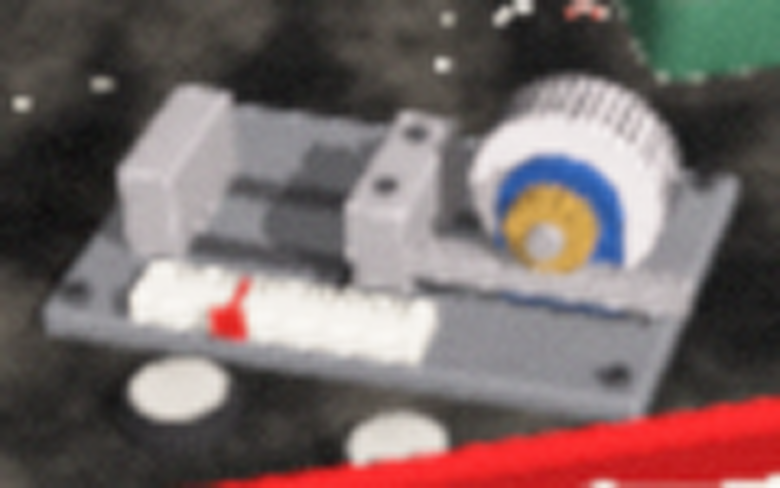

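```bash
cat > h.py <<'E'
import numpy as np, cv2
from rig import imaging
from scipy.optimize import least_squares
CM={n:imaging.camera_model(n) for n in("top","side")}
def proj(n,p):
    m=CM[n];T=np.linalg.inv(m["cam_to_world"]);q=np.atleast_2d(p)@T[:3,:3].T+T[:3,3]
    return np.c_[m["cx"]+m["fx"]*q[:,0]/-q[:,2],m["cy"]+m["fy"]*-q[:,1]/-q[:,2]]
def unproj(n,uv,z):
    m=CM[n];uv=np.atleast_2d(uv);d=np.c_[(uv[:,0]-m["cx"])/m["fx"],-(uv[:,1]-m["cy"])/m["fy"],-np.ones(len(uv))]@m["cam_to_world"][:3,:3].T
    o=m["cam_to_world"][:3,3];return o+d*((z-o[2])/d[:,2])[:,None]
def g2w(g,P):
    g=np.atleast_2d(g);c,s=np.cos(P[2]),np.sin(P[2]);return np.c_[P[0]+c*g[:,0]-s*g[:,1],P[1]+s*g[:,0]+c*g[:,1],g[:,2]]
def w2g(w,P):
    w=np.atleast_2d(w);c,s=np.cos(P[2]),np.sin(P[2]);d=w[:,:2]-P[:2];return np.c_[c*d[:,0]+s*d[:,1],-s*d[:,0]+c*d[:,1],w[:,2]]
tz=lambda u:(np.atleast_2d(u)+.5)/4.4-.5+[125,175]
sz=lambda u:(np.atleast_2d(u)+.5)/6.5-.5+[130,145]
E
python3 - <<'E'
from h import *
T=tz([[503,180],[265,42],[45,420],[287,563]]);G=np.array([[-68,-105,12],[68,-105,12],[68,105,12],[-68,105,12.]])
S=sz([[47,308],[640,395],[738,180]]);GS=G[[3,0,1]]
def r(P,w=(1,1)):return np.r_[w[0]*(proj("top",g2w(G,P))-T).ravel(),w[1]*(proj("side",g2w(GS,P))-S).ravel()]
w=unproj("top",T,12.);print(w)
x0=[*w[:,:2].mean(0),0.5]
for wt in((1,1),(1,0),(0,1)):
    f=least_squares(lambda P:r(P,wt)/[1],x0,x_scale=[100,100,1]);print(wt,f.x,np.round(f.fun,2))
    P=f.x
    if wt==(1,1): np.save("P.npy",P)
    print(" mark/pointer/jawcorners top",w2g(unproj("top",tz([[322,424],[360,442],[340,352]]),22.),P).round(1).tolist())
    print(" jaw top L,R front/back",w2g(unproj("top",tz([[232,253],[345,303],[322,347],[210,291]]),62.),P).round(1).tolist())
    print(" side mark tip",w2g(unproj("side",sz([[243,285],[228,320]]),22.),P).round(1).tolist(),"wheel top",g2w([0,-65,83],P))
E
```

```text
[[509.94654721 325.89630696  12.        ]
 [574.91501679 442.73003613  12.        ]
 [391.83437538 542.76725467  12.        ]
 [327.21175898 424.52567898  12.        ]]
(1, 1) [451.65414594 434.53074034   1.07247415] [ 0.62 -0.67 -0.61 -0.69 -0.79 -0.06 -0.22  0.14 -1.38  0.56  0.17  1.77
  0.26 -0.78]
 mark/pointer/jawcorners top [[-51.0, 38.6, 22.0], [-70.8, 36.9, 22.0], [-41.5, 5.3, 22.0]]
 jaw top L,R front/back [[19.5, -13.5, 62.0], [-36.8, -19.4, 62.0], [-37.6, 2.9, 62.0], [19.5, 6.3, 62.0]]
 side mark tip [[-49.6, 38.2, 22.0], [-68.9, 36.0, 22.0]] wheel top [[508.74921748 403.4638318   83.        ]]
(1, 0) [451.00857317 433.98687451   1.07142278] [ 0.9  -0.31 -0.3  -0.39 -0.57  0.2  -0.04  0.46 -0.    0.   -0.    0.
  0.   -0.  ]
 mark/pointer/jawcorners top [[-50.3, 38.2, 22.0], [-70.1, 36.6, 22.0], [-40.7, 5.0, 22.0]]
 jaw top L,R front/back [[20.3, -13.8, 62.0], [-36.0, -19.8, 62.0], [-36.9, 2.5, 62.0], [20.3, 6.0, 62.0]]
 side mark tip [[-48.9, 37.8, 22.0], [-68.2, 35.6, 22.0]] wheel top [[508.07095032 402.85995505  83.        ]]
(0, 1) [452.9192751  436.87887591   1.06937289] [-0.   -0.   -0.   -0.   -0.   -0.   -0.   -0.   -0.9  -0.26  0.36  1.08
  0.58 -1.33]
 mark/pointer/jawcorners top [[-53.8, 38.4, 22.0], [-73.6, 36.7, 22.0], [-44.2, 5.2, 22.0]]
 jaw top L,R front/back [[16.9, -13.5, 62.0], [-39.4, -19.5, 62.0], [-40.3, 2.7, 62.0], [16.8, 6.3, 62.0]]
 side mark tip [[-52.4, 38.0, 22.0], [-71.7, 35.7, 22.0]] wheel top [[509.91772567 405.6350504   83.        ]]
```

Call:
play_rows --deltas '[{"delta_pos": [30, -28, 0], "turn": 0}, {"delta_pos": [60, -57, 0], "turn": -1}, {"delta_pos": [90, -86, 0], "turn": -2}, {"delta_pos": [120, -115, 0], "turn": -3}, {"delta_pos": [150, -144, 0], "turn": -3.5}, {"delta_pos": [180, -173, 0], "turn": -3.5}, {"delta_pos": [200, -192, 0], "turn": -3.5}, {"delta_pos": [207.6, -199.2, -20], "turn": -3.5}, {"delta_pos": [207.6, -199.2, -50], "turn": -3.5}, {"delta_pos": [207.6, -199.2, -80], "turn": -3.5}, {"delta_pos": [207.6, -199.2, -105], "turn": -3.5}, {"delta_pos": [207.6, -199.2, -112], "turn": -3.5}, {"delta_pos": [207.6, -199.2, -112], "turn": -3.5}, {"delta_pos": [207.6, -199.2, -112], "turn": -3.5}, {"delta_pos": [207.6, -199.2, -112], "turn": -3.5}]' --jaw 0

```text
time_s: 1.35
tcp_pos: [494.5, 412.6, 111.6]
tcp_rot: [0.001, 0.247, 0.969, 0.0]
contact_force: [0.7, -0.4, 0.3]
gripper_width: 0.6
```

```bash
cat > snap.py <<'E'
import sys; from h import *
from rig import get_state
k=sys.argv[1]
a=imaging.get_image("top")[:,:,::-1]; b=imaging.get_image("side")[:,:,::-1]
cv2.imwrite(f"pics/t{k}_raw.png",a);cv2.imwrite(f"pics/s{k}_raw.png",b)
cv2.imwrite(f"pics/t{k}.png",cv2.resize(a[175:310,125:260],None,fx=4.4,fy=4.4,interpolation=cv2.INTER_CUBIC))
cv2.imwrite(f"pics/s{k}.png",cv2.resize(b[125:220,130:250],None,fx=6.3,fy=6.3,interpolation=cv2.INTER_CUBIC))
s=get_state();P=np.load("P.npy");print(s["time_s"],s["tcp_pos"],"gauge",w2g(s["tcp_pos"],P).round(1),s["contact_force"],s["gripper_width"],s["tcp_rot"])
E
python3 snap.py 1
```

```text
1.45 [494.47739812 412.54679777 111.70955818] gauge [[  1.2 -48.1 111.7]] [ 0.66165735 -0.26037741  0.16795374] 0.2658316683673844 [6.74893275e-04 2.46878666e-01 9.69045988e-01 5.84165177e-04]
```

View pics/t1.png

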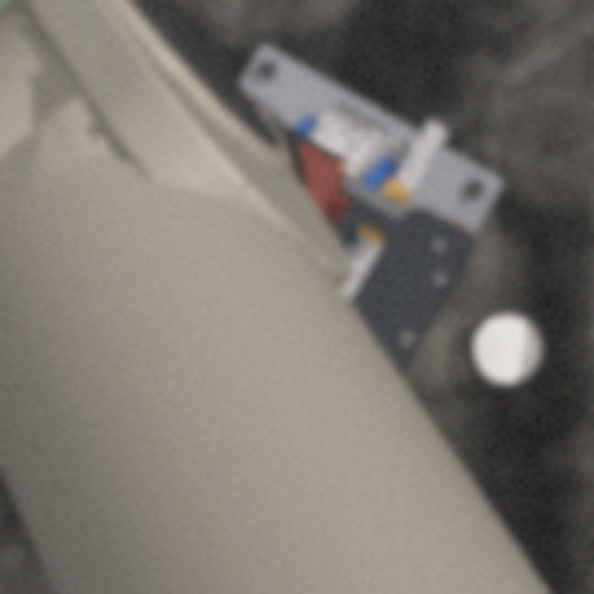

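View pics/s1.png

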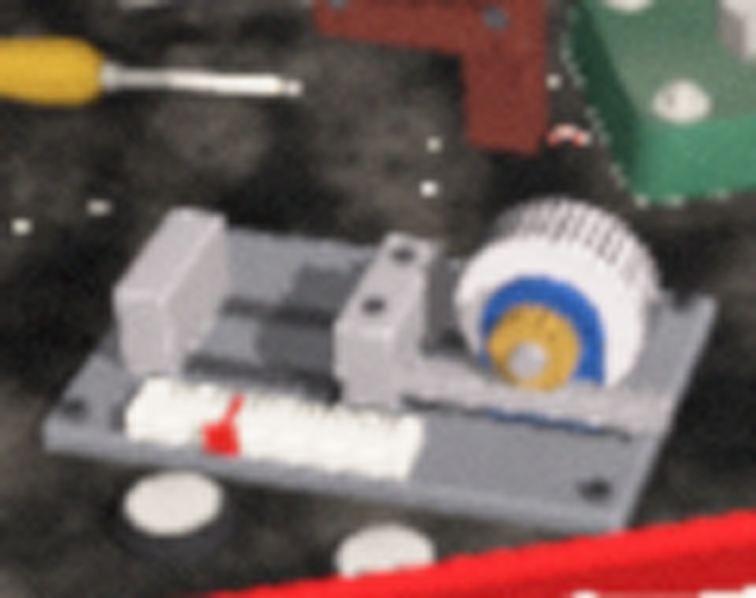

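The side view is unobstructed: red mark at (230,420), jaw at (385,320), wheel at (560,300), and the fingertip (505,150) above the wheel. Next I'll lower the finger to feel for contact.

Call:
play_rows --deltas '[{"delta_pos": [-0.6, -1, -15], "turn": 0}, {"delta_pos": [-0.6, -1, -24], "turn": 0}, {"delta_pos": [-0.6, -1, -27], "turn": 0}, {"delta_pos": [-0.6, -1, -28.5], "turn": 0}, {"delta_pos": [-0.6, -1, -29.5], "turn": 0}, {"delta_pos": [-0.6, -1, -30], "turn": 0}, {"delta_pos": [-0.6, -1, -30], "turn": 0}]'

```text
time_s: 2.03
tcp_pos: [493.8, 411.6, 82.3]
tcp_rot: [0.001, 0.247, 0.969, 0.001]
contact_force: [-1.9, -2.5, 3.1]
gripper_width: 0.6
```

Call:
play_rows --deltas '[{"delta_pos": [0, 0, -1.4], "turn": 0}, {"delta_pos": [3, -1.6, -1.2], "turn": 0}, {"delta_pos": [6, -3.3, -0.9], "turn": 0}, {"delta_pos": [9, -4.9, -0.7], "turn": 0}, {"delta_pos": [12, -6.5, -0.7], "turn": 0}, {"delta_pos": [15, -8.2, -0.7], "turn": 0}, {"delta_pos": [18, -9.8, -0.7], "turn": 0}, {"delta_pos": [21, -11.5, -0.7], "turn": 0}, {"delta_pos": [24, -13.1, -0.8], "turn": 0}, {"delta_pos": [27, -14.7, -1.1], "turn": 0}, {"delta_pos": [30, -16.4, -1.4], "turn": 0}, {"delta_pos": [30, -16.4, -1.4], "turn": 0}]'

```text
time_s: 3.03
tcp_pos: [524.9, 395.1, 81.2]
tcp_rot: [0.001, 0.247, 0.969, 0.001]
contact_force: [-0.1, 0.7, 3.5]
gripper_width: 0.7
```

```bash
python3 snap.py 2
```

```text
3.1333 [524.757405   395.21786767  81.21219993] gauge [[  0.4 -83.   81.2]] [1.45719557 0.20057376 3.03714404] -0.04189797357592316 [0.00132447 0.24702418 0.96900786 0.00103736]
```

View pics/s2.png

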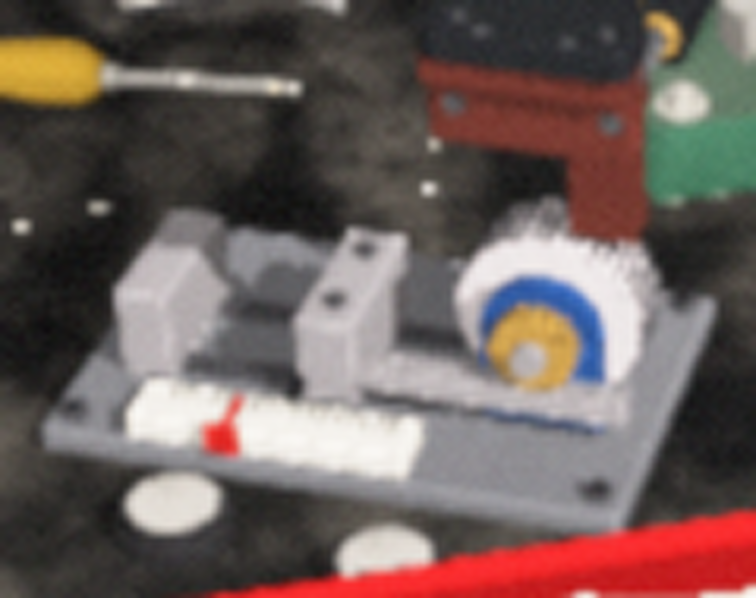

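The jaw has moved left. Its holes went from (403,256) and (373,304) to (364,249) and (334,298). I'll quantify that.

```bash
cat >> h.py <<'E'
sz2=lambda u:(np.atleast_2d(u)+.5)/6.3-.5+[130,125]
E
python3 - <<'E'
from h import *
P=np.load("P.npy")
f=lambda pts,z:w2g(unproj("side",sz2(pts),z),P).round(1).tolist()
print(f([[403,256],[373,304]],62.));print(f([[364,249],[334,298]],62.))
print("mark",f([[240,400],[222,435]],23.))
# mask: white ledge dark pixels
im=cv2.imread("pics/s2_raw.png").astype(int)
c=cv2.imread("pics/s2_raw.png")[175:205,140:205];cv2.imwrite("pics/s2l.png",cv2.resize(c,None,fx=12,fy=12,interpolation=cv2.INTER_NEAREST))
c=cv2.imread("pics/side0.png")[175:205,140:205];cv2.imwrite("pics/s0l.png",cv2.resize(c,None,fx=12,fy=12,interpolation=cv2.INTER_NEAREST))
# predicted pixels
for y in range(-10,50,10): print(y,proj("side",g2w([[-49,y,22],[-40,y,22],[-68,y,22]],P)).round(1).tolist())
E
```

```text
[[-5.2, -10.3, 62.0], [-35.3, -9.7, 62.0]]
[[-4.4, 4.2, 62.0], [-35.1, 4.3, 62.0]]
mark [[-49.3, 36.5, 23.0], [-69.4, 35.3, 23.0]]
-10 [[188.1, 191.5], [189.4, 189.1], [185.1, 196.7]]
0 [[183.7, 190.8], [185.1, 188.4], [180.7, 196.0]]
10 [[179.3, 190.1], [180.7, 187.7], [176.3, 195.3]]
20 [[174.9, 189.5], [176.4, 187.1], [171.8, 194.7]]
30 [[170.6, 188.8], [172.1, 186.4], [167.4, 194.0]]
40 [[166.3, 188.1], [167.8, 185.8], [163.0, 193.3]]
```

View pics/s2l.png

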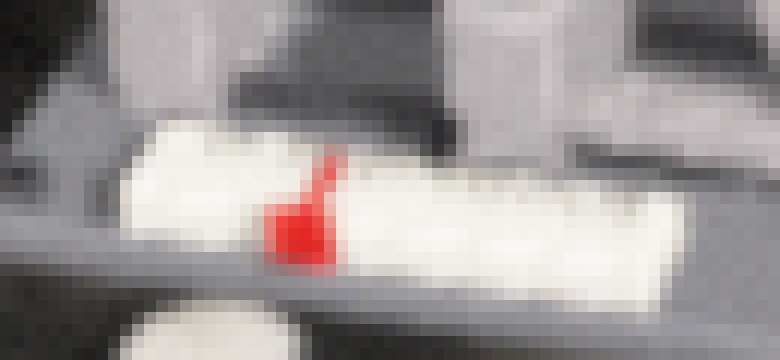

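View pics/s0l.png

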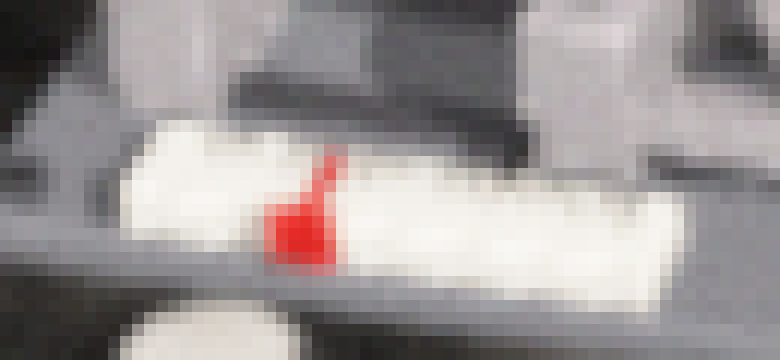

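Call:
play_rows --deltas '[{"delta_pos": [0, 0, 8], "turn": 0}, {"delta_pos": [0, 0, 12], "turn": 0}, {"delta_pos": [-12, 6.6, 12], "turn": 0}, {"delta_pos": [-24, 13.1, 12], "turn": 0}, {"delta_pos": [-31, 16.9, 12], "turn": 0}, {"delta_pos": [-31, 16.9, 12], "turn": 0}, {"delta_pos": [-31, 16.9, 6], "turn": 0}, {"delta_pos": [-31, 16.9, 2], "turn": 0}, {"delta_pos": [-31, 16.9, 0.2], "turn": 0}, {"delta_pos": [-31, 16.9, -0.4], "turn": 0}, {"delta_pos": [-28, 15.3, -0.3], "turn": 0}, {"delta_pos": [-25, 13.6, 0], "turn": 0}, {"delta_pos": [-22, 12.0, 0.2], "turn": 0}, {"delta_pos": [-19, 10.4, 0.2], "turn": 0}, {"delta_pos": [-16, 8.7, 0.2], "turn": 0}, {"delta_pos": [-13, 7.1, 0.2], "turn": 0}, {"delta_pos": [-10, 5.5, 0.2], "turn": 0}, {"delta_pos": [-7, 3.8, 0.1], "turn": 0}, {"delta_pos": [-5, 2.7, 0], "turn": 0}, {"delta_pos": [-5, 2.7, 0], "turn": 0}]'

```text
time_s: 4.8
tcp_pos: [521.8, 397.1, 82.1]
tcp_rot: [0.002, 0.248, 0.969, 0.002]
contact_force: [0.7, -2.1, 7.3]
gripper_width: 0.2
```

```bash
python3 snap.py 3;python3 - <<'E'
import cv2
c=cv2.imread("pics/s3_raw.png")[160:205,140:205];cv2.imwrite("pics/s3l.png",cv2.resize(c,None,fx=12,fy=12,interpolation=cv2.INTER_NEAREST))
E
```

```text
4.9 [521.81305201 397.07540572  82.06023821] gauge [[  0.6 -79.5  82.1]] [ 0.92070472 -1.39277403  7.21725878] 0.6483959521583929 [0.00237816 0.24805627 0.96874157 0.00148287]
```

View pics/s3l.png

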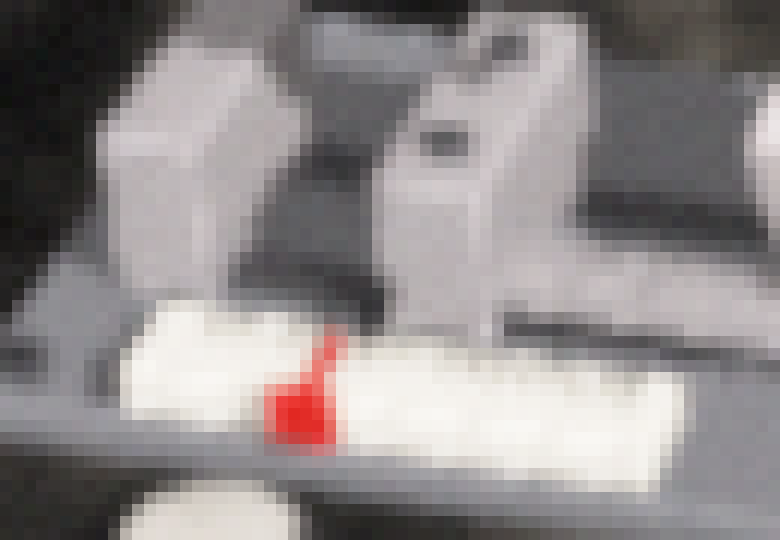

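View pics/s3.png

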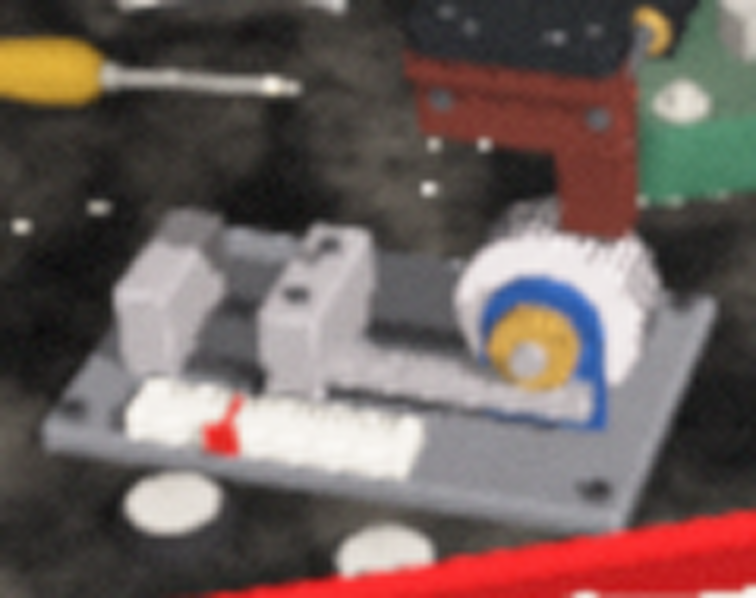

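Call:
play_rows --deltas '[{"delta_pos": [0, 0, 20], "turn": 0}, {"delta_pos": [0, 0, 60], "turn": 0}, {"delta_pos": [0, 0, 100], "turn": 0}, {"delta_pos": [-20, 18, 130], "turn": 0}, {"delta_pos": [-50, 46, 140], "turn": 0}, {"delta_pos": [-80, 74, 140], "turn": 0}, {"delta_pos": [-110, 102, 140], "turn": 0}, {"delta_pos": [-140, 130, 140], "turn": 0}, {"delta_pos": [-170, 158, 140], "turn": 0}, {"delta_pos": [-200, 186, 140], "turn": 0}, {"delta_pos": [-230, 210, 140], "turn": 0}, {"delta_pos": [-235, 213, 140], "turn": 0}, {"delta_pos": [-235, 213, 140], "turn": 0}, {"delta_pos": [-235, 213, 140], "turn": 0}]'

```text
time_s: 6.07
tcp_pos: [287.9, 609.3, 221.4]
tcp_rot: [0.003, 0.248, 0.969, 0.001]
contact_force: [0.8, -0.3, 0.9]
gripper_width: 1.0
```

```bash
cat > multi.py <<'E'
import sys; from h import *
k=sys.argv[1]; P=np.load("P.npy")
for n in("top","side"):
    a=np.mean([imaging.get_image(n)[:,:,::-1].astype(float) for _ in range(6)],0)
    np.save(f"{n}_{k}.npy",a)
    o=(185,240,36,52) if n=="top" else (140,170,64,38)
    c=a[o[1]:o[1]+o[3],o[0]:o[0]+o[2]].astype(np.uint8)
    cv2.imwrite(f"pics/{n}m{k}.png",cv2.resize(c,None,fx=11.5,fy=11.5,interpolation=cv2.INTER_CUBIC))
E
python3 multi.py 3; python3 snap.py 4
```

```text
6.7667 [286.7828446  610.08890359 222.12159015] gauge [[ 75.4 228.7 222.1]] [-0.41118932 -0.31132399 -0.00641056] 0.5144057199332781 [0.00237433 0.24801419 0.96875231 0.00151019]
```

View pics/topm3.png

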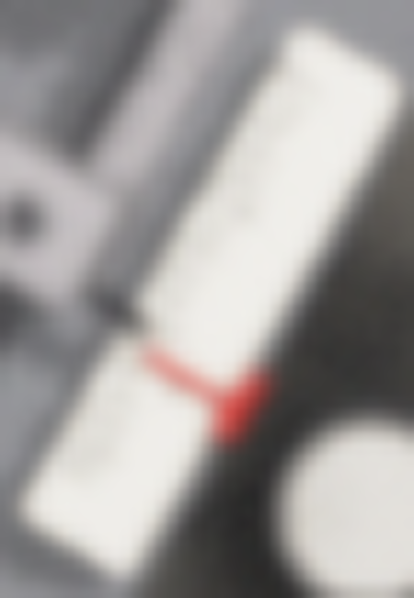

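View pics/sidem3.png

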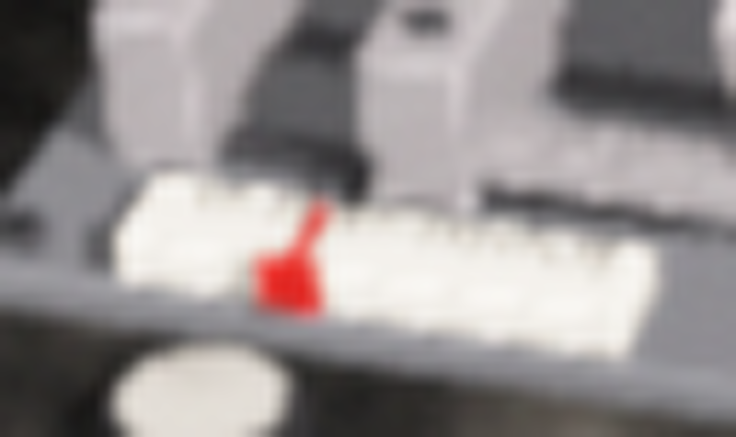

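View pics/t4.png

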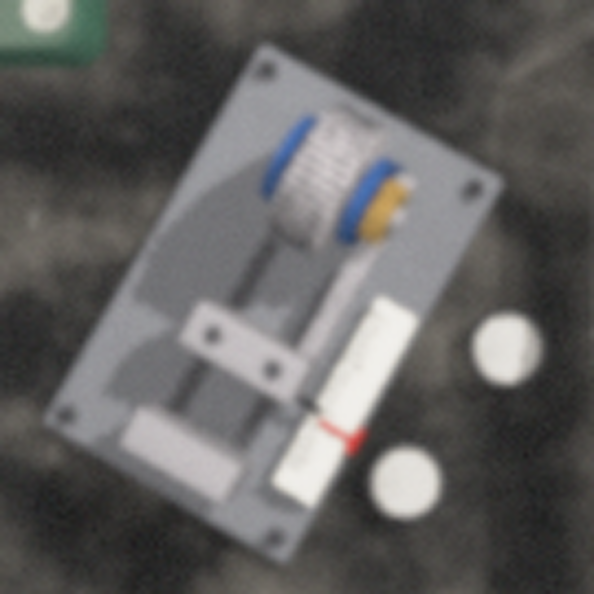

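The top view shows the pointer tip at about (138,325) and the red tip at (150,355), so the pointer is roughly 3–4 mm short. I'll rectify the images and measure it properly.

```bash
cat > meas.py <<'E'
import sys; from h import *
k=sys.argv[1]; P=np.load("P.npy")
xs=np.arange(-72,-28,.25); ys=np.arange(0,60,.25)
for n in("top","side"):
  a=np.load(f"{n}_{k}.npy").astype(np.float32)
  for z in((22.5,25.) if n=="top" else (22.5,25.)):
    X,Y=np.meshgrid(xs,ys);uv=proj(n,g2w(np.c_[X.ravel(),Y.ravel(),np.full(X.size,z)],P)).astype(np.float32)
    R=cv2.remap(a,uv[:,0].reshape(X.shape),uv[:,1].reshape(X.shape),cv2.INTER_CUBIC)
    if z==22.5: cv2.imwrite(f"pics/rect_{n}{k}.png",cv2.resize(np.clip(R,0,255).astype(np.uint8),None,fx=3.4,fy=2.4,interpolation=cv2.INTER_LINEAR))
    red=np.clip(R[:,:,2]-R[:,:,:2].mean(2)-25,0,None)
    print(n,z,"mark y at x:",[(x,round(float((red[:,i]*ys).sum()/red[:,i].sum()),2)) for x in(-60,-58,-56,-54,-52,-50) for i in[int((x+72)*4)] if red[:,i].sum()>50])
    g=R.mean(2)
    for x in(-48,-47,-46,-45,-44,-43,-42,-41,-40,-39,-38,-37,-36):
      i=int((x+72)*4);c=g[:,i];m=(ys>22)&(ys<48);c=c[m];yy=ys[m];j=c.argmin();w=np.abs(yy-yy[j])<3.5;d=np.clip(np.percentile(c[w],90)-c[w],0,None)
      print("   x",x,"min",round(float(c.min())),"y",yy[j],"cent",round(float((d*yy[w]).sum()/d.sum()),2))
E
python3 meas.py 3
```

```text
top 22.5 mark y at x: [(-60, 38.2), (-58, 38.27), (-56, 38.26), (-54, 38.12), (-52, 38.0), (-50, 37.97)]
   x -48 min 182 y 34.5 cent 35.08
   x -47 min 166 y 34.5 cent 34.63
   x -46 min 147 y 34.25 cent 34.48
   x -45 min 132 y 34.25 cent 34.33
   x -44 min 115 y 34.5 cent 34.24
   x -43 min 103 y 33.75 cent 34.13
   x -42 min 95 y 33.75 cent 33.99
   x -41 min 87 y 34.0 cent 33.87
   x -40 min 87 y 33.75 cent 33.64
   x -39 min 91 y 33.75 cent 33.6
   x -38 min 94 y 33.75 cent 33.57
   x -37 min 99 y 33.5 cent 33.39
   x -36 min 109 y 33.25 cent 33.22
top 25.0 mark y at x: [(-60, 37.83), (-58, 37.89), (-56, 37.91), (-54, 37.75), (-52, 37.62), (-50, 37.57)]
   x -48 min 179 y 34.0 cent 34.53
   x -47 min 161 y 34.25 cent 34.23
   x -46 min 143 y 33.75 cent 34.08
   x -45 min 128 y 34.0 cent 33.94
   x -44 min 111 y 34.0 cent 33.87
   x -43 min 100 y 33.25 cent 33.7
   x -42 min 92 y 33.75 cent 33.61
   x -41 min 86 y 33.5 cent 33.47
   x -40 min 88 y 33.25 cent 33.23
   x -39 min 92 y 33.5 cent 33.25
   x -38 min 95 y 33.25 cent 33.17
   x -37 min 102 y 33.0 cent 32.97
   x -36 min
[... 442 characters left out ...]
.49
   x -39 min 48 y 34.25 cent 34.71
   x -38 min 47 y 34.25 cent 34.87
   x -37 min 47 y 34.5 cent 35.18
   x -36 min 47 y 34.75 cent 35.48
side 25.0 mark y at x: [(-60, 35.74), (-58, 35.75), (-56, 35.9), (-54, 36.05), (-52, 36.28), (-50, 36.78)]
   x -48 min 117 y 31.25 cent 31.66
   x -47 min 96 y 32.0 cent 31.95
   x -46 min 76 y 31.75 cent 32.07
   x -45 min 66 y 32.0 cent 32.31
   x -44 min 60 y 32.25 cent 32.67
   x -43 min 52 y 32.5 cent 33.03
   x -42 min 48 y 32.75 cent 33.28
   x -41 min 47 y 33.0 cent 33.56
   x -40 min 47 y 33.25 cent 33.88
   x -39 min 46 y 33.5 cent 34.18
   x -38 min 46 y 33.75 cent 34.49
   x -37 min 48 y 34.25 cent 34.98
   x -36 min 52 y 34.75 cent 35.56
```

Call:
play_rows --deltas '[{"delta_pos": [30, -28, 0], "turn": 0}, {"delta_pos": [60, -56, 0], "turn": 0}, {"delta_pos": [90, -84, 0], "turn": 0}, {"delta_pos": [120, -112, 0], "turn": 0}, {"delta_pos": [150, -140, 0], "turn": 0}, {"delta_pos": [180, -168, 0], "turn": 0}, {"delta_pos": [207, -194, 0], "turn": 0}, {"delta_pos": [217.6, -204.2, -20], "turn": 0}, {"delta_pos": [217.6, -204.2, -50], "turn": 0}, {"delta_pos": [217.6, -204.2, -85], "turn": 0}, {"delta_pos": [217.6, -204.2, -115], "turn": 0}, {"delta_pos": [217.6, -204.2, -127], "turn": 0}, {"delta_pos": [217.6, -204.2, -127], "turn": 0}, {"delta_pos": [217.6, -204.2, -127], "turn": 0}, {"delta_pos": [217.6, -204.2, -127], "turn": 0}, {"delta_pos": [217.6, -204.2, -127], "turn": 0}]'

```text
time_s: 8.1
tcp_pos: [505.5, 407.0, 97.4]
tcp_rot: [0.003, 0.248, 0.969, 0.003]
contact_force: [-0.1, 0.5, -0.1]
gripper_width: -0.0
```

Call:
play_rows --deltas '[{"delta_pos": [0, 0, -8], "turn": 0}, {"delta_pos": [0, 0, -13], "turn": 0}, {"delta_pos": [0, 0, -15], "turn": 0}, {"delta_pos": [0, 0, -15.8], "turn": 0}, {"delta_pos": [0, 0, -15.8], "turn": 0}, {"delta_pos": [0, 0, -15.8], "turn": 0}]'

```text
time_s: 8.6
tcp_pos: [505.9, 407.4, 82.8]
tcp_rot: [0.004, 0.248, 0.969, 0.004]
contact_force: [-2.1, -1.4, 8.0]
gripper_width: 0.5
```

```bash
python3 snap.py 5
```

```text
8.7 [505.85595764 407.42303937  82.81015563] gauge [[  2.1 -60.6  82.8]] [-1.75425165 -1.92041272  8.36695484] 0.37169817867479943 [0.00358021 0.24796757 0.96875492 0.00362922]
```

Call:
play_rows --deltas '[{"delta_pos": [0, 0, -1.1], "turn": 0}, {"delta_pos": [1.6, -0.9, -1.1], "turn": 0}, {"delta_pos": [3.2, -1.8, -1.1], "turn": 0}, {"delta_pos": [4.8, -2.6, -1.1], "turn": 0}, {"delta_pos": [6.4, -3.5, -1.1], "turn": 0}, {"delta_pos": [6.4, -3.5, -1.1], "turn": 0}, {"delta_pos": [6.4, -3.5, -1.1], "turn": 0}, {"delta_pos": [6.4, -3.5, -1.1], "turn": 0}]'

```text
time_s: 9.37
tcp_pos: [512.7, 403.8, 82.8]
tcp_rot: [0.004, 0.248, 0.969, 0.004]
contact_force: [-1.9, -2.3, 8.7]
gripper_width: 0.1
```

```bash
python3 multi.py 6; python3 snap.py 6
python3 - <<'E'
from h import *
# jaw shift in side image vs multi 3, subpixel via ECC on jaw side-face/top patch
a=np.load("side_3.npy").mean(2).astype(np.float32);b=np.load("side_6.npy").mean(2).astype(np.float32)
T=a[160:187,169:190];M=np.eye(2,3,dtype=np.float32)
R=cv2.matchTemplate(cv2.resize(b[150:200,150:210],None,fx=8,fy=8,interpolation=cv2.INTER_CUBIC),cv2.resize(T,None,fx=8,fy=8,interpolation=cv2.INTER_CUBIC),cv2.TM_CCOEFF_NORMED)
_,v,_,l=cv2.minMaxLoc(R);print(v,l[0]/8+150-169,l[1]/8+150-160)
P=np.load("P.npy");print(proj("side",g2w([[-30,30,60],[-30,33,60]],P)))
E
```

```text
10.0667 [512.67525136 403.8489328   82.85980605] gauge [[  2.2 -68.3  82.9]] [-1.83392589 -2.38956579  8.86945621] 0.20589777927278488 [0.00386218 0.24810533 0.96871763 0.0038705 ]
0.9841253161430359 -1.375 -0.25
[[172.14979014 169.66009349]
 [170.83640978 169.46693506]]
```

The jaw moved 3.1 mm in that stroke, as predicted. I'll retract for a clear top view.

Call:
play_rows --deltas '[{"delta_pos": [0, 0, 20], "turn": 0}, {"delta_pos": [0, 0, 60], "turn": 0}, {"delta_pos": [0, 0, 100], "turn": 0}, {"delta_pos": [-20, 18, 130], "turn": 0}, {"delta_pos": [-50, 46, 140], "turn": 0}, {"delta_pos": [-80, 74, 140], "turn": 0}, {"delta_pos": [-110, 102, 140], "turn": 0}, {"delta_pos": [-140, 130, 140], "turn": 0}, {"delta_pos": [-170, 158, 140], "turn": 0}, {"delta_pos": [-200, 184, 140], "turn": 0}, {"delta_pos": [-225, 206, 140], "turn": 0}, {"delta_pos": [-226, 206.5, 140], "turn": 0}, {"delta_pos": [-226, 206.5, 140], "turn": 0}, {"delta_pos": [-226, 206.5, 140], "turn": 0}]'

```text
time_s: 11.23
tcp_pos: [287.4, 609.7, 222.5]
tcp_rot: [0.004, 0.248, 0.969, 0.003]
contact_force: [0.9, -1.2, -0.3]
gripper_width: 0.3
```

```bash
python3 multi.py 7; python3 meas.py 7; python3 snap.py 7
```

```text
top 22.5 mark y at x: [(-60, 38.2), (-58, 38.27), (-56, 38.25), (-54, 38.11), (-52, 38.05), (-50, 38.16)]
   x -48 min 186 y 38.0 cent 38.22
   x -47 min 181 y 38.25 cent 38.12
   x -46 min 167 y 38.0 cent 38.09
   x -45 min 153 y 37.75 cent 37.93
   x -44 min 134 y 37.75 cent 37.84
   x -43 min 113 y 37.5 cent 37.72
   x -42 min 100 y 37.75 cent 37.34
   x -41 min 89 y 37.25 cent 37.14
   x -40 min 84 y 37.0 cent 37.02
   x -39 min 88 y 36.75 cent 36.86
   x -38 min 94 y 37.0 cent 36.81
   x -37 min 101 y 37.0 cent 36.69
   x -36 min 110 y 36.25 cent 36.51
top 25.0 mark y at x: [(-60, 37.82), (-58, 37.89), (-56, 37.89), (-54, 37.75), (-52, 37.68), (-50, 37.78)]
   x -48 min 185 y 37.5 cent 37.82
   x -47 min 178 y 38.0 cent 37.75
   x -46 min 164 y 37.5 cent 37.68
   x -45 min 148 y 37.25 cent 37.52
   x -44 min 127 y 37.25 cent 37.47
   x -43 min 109 y 37.25 cent 37.26
   x -42 min 97 y 37.0 cent 36.9
   x -41 min 86 y 36.75 cent 36.76
   x -40 min 84 y 36.5 cent 36.59
   x -39 min 90 y 36.5 cent 36.48
   x -38 min 96 y 36.5 cent 36.45
   x -37 min 103 y 36.25 cent 36.27
   x -36 m
[... 618 characters left out ...]
75), (-58, 35.75), (-56, 35.89), (-54, 36.0), (-52, 36.15), (-50, 36.55)]
   x -48 min 106 y 35.5 cent 35.72
   x -47 min 90 y 35.75 cent 35.62
   x -46 min 77 y 35.5 cent 35.61
   x -45 min 68 y 35.75 cent 35.76
   x -44 min 57 y 36.0 cent 35.93
   x -43 min 49 y 35.75 cent 36.04
   x -42 min 48 y 36.25 cent 36.2
   x -41 min 49 y 36.5 cent 36.57
   x -40 min 48 y 36.5 cent 36.93
   x -39 min 46 y 36.5 cent 37.09
   x -38 min 45 y 36.5 cent 37.22
   x -37 min 48 y 37.0 cent 37.71
   x -36 min 50 y 38.75 cent 39.17
11.9333 [286.69489677 610.29903539 222.82265633] gauge [[ 75.5 228.9 222.8]] [-0.17969386 -0.68865839  0.63595485] 0.6077885496194317 [0.0038625  0.24812954 0.96871158 0.00383179]
```

View pics/topm7.png

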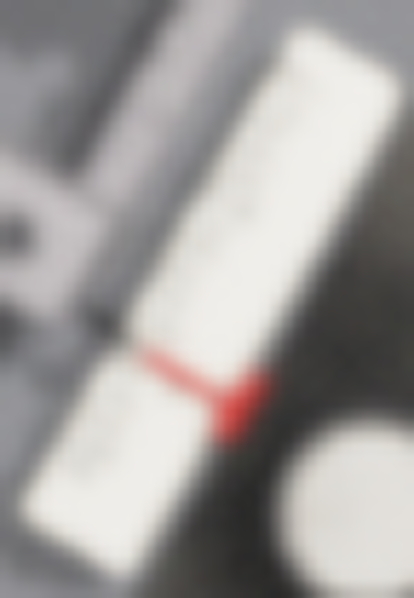

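View pics/rect_top7.png

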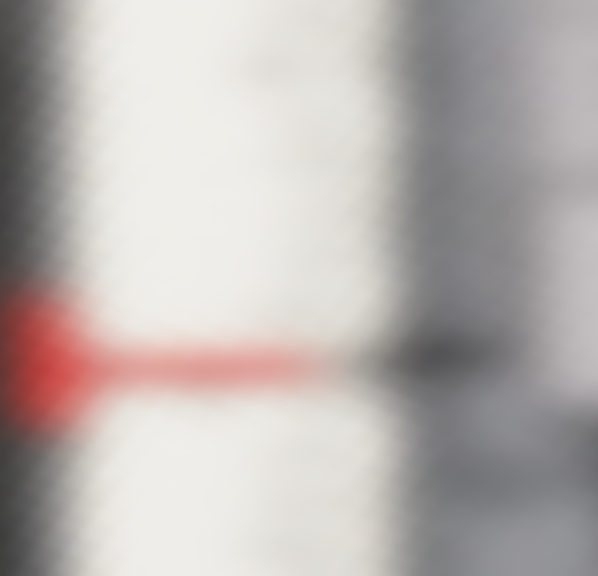

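View pics/sidem7.png

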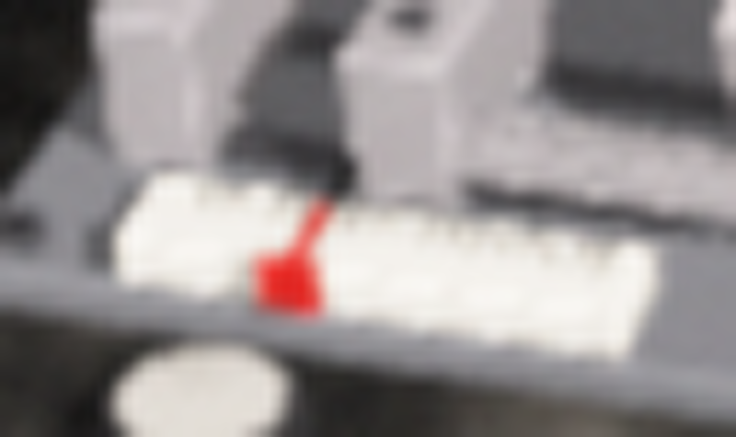

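The pointer is now about 1 mm short and almost in line with the mark. To refine this, I'll subtract the starting image to isolate the pointer.

```bash
cat > diff.py <<'E'
import sys; from h import *
P=np.load("P.npy");xs=np.arange(-72,-28,.25); ys=np.arange(15,60,.25);X,Y=np.meshgrid(xs,ys)
def rect(n,a,z):
    uv=proj(n,g2w(np.c_[X.ravel(),Y.ravel(),np.full(X.size,z)],P)).astype(np.float32)
    return cv2.remap(a.astype(np.float32),uv[:,0].reshape(X.shape),uv[:,1].reshape(X.shape),cv2.INTER_CUBIC)
for n in("top","side"):
  bg=cv2.imread(f"pics/{n}0.png")
  for z in(22.5,24):
    B=rect(n,bg,z);red=np.clip(B[:,:,2]-B[:,:,:2].mean(2)-25,0,None)
    cols=[x for x in np.arange(-62,-49.5,.5)];m=[(red[:,int((x+72)*4)]*ys).sum()/red[:,int((x+72)*4)].sum() for x in cols]
    pf=np.polyfit(cols,m,1);print(n,z,"mark",[round(float(np.polyval(pf,x)),2) for x in(-60,-52,-47,-42)])
    for k in sys.argv[1:]:
      D=rect(n,bg-np.load(f"{n}_{k}.npy"),z)[:,:,2] # red channel: dark over white/grey/red
      o=[]
      for x in range(-48,-36):
        d=D[:,int((x+72)*4)];w0=(ys>30)&(ys<44);j=np.where(w0,d,-1e9).argmax();w=np.abs(ys-ys[j])<3;dd=np.clip(d-0.25*d[j],0,None)
        o.append((x,round(float(d[j])),round(float((dd*ys)[w].sum()/dd[w].sum()),2)))
      print("  ",k,o)
      if z==22.5: cv2.imwrite(f"pics/diff_{n}{k}.png",cv2.resize(np.clip(D+80,0,255).astype(np.uint8),None,fx=3,fy=3))
E
python3 diff.py 3 7
```

```text
top 22.5 mark [38.21, 38.12, 38.06, 38.0]
   3 [(-48, 34, 34.23), (-47, 50, 34.36), (-46, 67, 34.31), (-45, 75, 34.27), (-44, 72, 34.21), (-43, 61, 34.06), (-42, 48, 33.92), (-41, 40, 33.82), (-40, 37, 33.78), (-39, 36, 33.67), (-38, 37, 33.56), (-37, 38, 33.41)]
   7 [(-48, 16, 38.04), (-47, 27, 37.85), (-46, 41, 37.97), (-45, 50, 37.93), (-44, 53, 37.82), (-43, 51, 37.78), (-42, 47, 37.49), (-41, 44, 37.31), (-40, 42, 37.23), (-39, 40, 37.01), (-38, 38, 36.97), (-37, 38, 36.8)]
top 24 mark [37.98, 37.89, 37.84, 37.78]
   3 [(-48, 36, 34.07), (-47, 53, 34.05), (-46, 69, 33.98), (-45, 76, 34.03), (-44, 71, 33.98), (-43, 59, 33.82), (-42, 46, 33.69), (-41, 39, 33.66), (-40, 37, 33.54), (-39, 36, 33.44), (-38, 37, 33.3), (-37, 37, 33.16)]
   7 [(-48, 17, 37.84), (-47, 29, 37.75), (-46, 43, 37.63), (-45, 51, 37.59), (-44, 53, 37.59), (-43, 50, 37.41), (-42, 47, 37.24), (-41, 44, 37.07), (-40, 41, 36.98), (-39, 39, 36.76), (-38, 38, 36.73), (-37, 37, 36.66)]
side 22.5 mark [37.06, 37.37, 37.57, 37.76]
   3 [(-48, 23, 32.46), (-47, 38, 32.82), (-46, 56, 32.91), (-45, 72, 33.17), (-44, 84, 33.43), (-43, 91, 33.74), (-42, 91, 33.97), (-41, 85, 34.23), (-40, 78, 34.34), (-39, 71, 34.55), (-38, 64, 34.84), (-37, 57, 35.13)]
   7 [(-48, 21, 35.43), (-47, 32, 35.26), (-46, 45, 35.23), (-45, 59, 35.51), (-44, 72, 35.82), (-43, 80, 36.12), (-42, 84, 36.56), (-41, 84, 37.03), (-40, 82, 37.49), (-39, 77, 37.82), (-38, 69, 38.15), (-37, 61, 38.72)]
side 24 mark [36.19, 36.71, 37.04, 37.37]
   3 [(-48, 53, 32.18), (-47, 70, 32.32), (-46, 83, 32.58), (-45, 91, 32.82), (-44, 91, 33.04), (-43, 86, 33.22), (-42, 79, 33.49), (-41, 71, 33.8), (-40, 64, 33.9), (-39, 58, 34.29), (-38, 49, 34.62), (-37, 43, 34.99)]
   7 [(-48, 43, 34.39), (-47, 57, 34.66), (-46, 70, 34.98), (-45, 80, 35.28), (-44, 84, 35.61), (-43, 84, 36.07), (-42, 83, 36.53), (-41, 78, 36.99), (-40, 71, 37.31), (-39, 62, 37.64), (-38, 54, 38.19), (-37, 48, 38.42)]
```

```bash
python3 -c "
import cv2,numpy as np
L=[cv2.imread(f'pics/diff_{n}7.png') for n in('top','side')];cv2.imwrite('pics/d7.png',cv2.resize(np.hstack(L),(800,400)))"
```

```text
(no output)
```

View pics/d7.png

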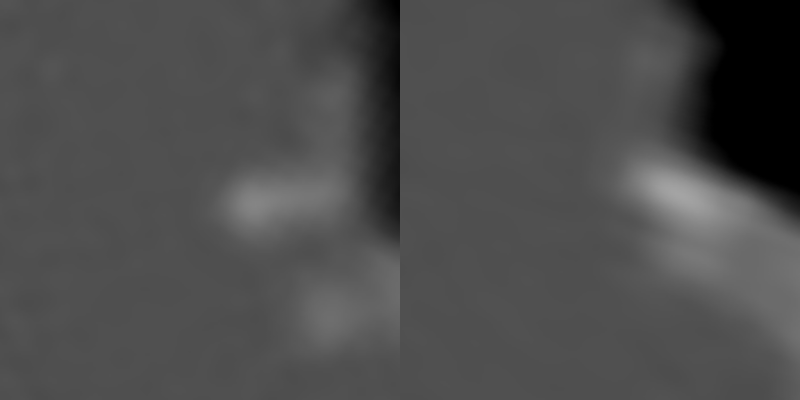

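Run:
```python
from h import *
P=np.load("P.npy")
def shift(n,ka,kb,box):
    a=(np.load(f"{n}_{ka}.npy")).mean(2).astype(np.float32);b=np.load(f"{n}_{kb}.npy").mean(2).astype(np.float32)
    x,y,w,h=box;t=a[y:y+h,x:x+w];M=np.eye(2,3,dtype=np.float32)
    cc,M=cv2.findTransformECC(t,b[y:y+h,x:x+w],M,cv2.MOTION_TRANSLATION,(3,500,1e-8),None,3);return cc,M[:,2]
# jaw top pixel box
c=np.array([[x,y,62] for x in(-30,30) for y in(10,35)])
for n in("top","side"):print(n,proj(n,g2w(c,P)).round().tolist(), "px per mm",(proj(n,g2w([-30,30,60],P))-proj(n,g2w([-30,29,60],P))).round(3))
for box in((164,242,32,28),(168,245,24,20)):print("top",box,shift("top","3","7",box))
for box in((166,158,26,28),(168,158,20,16),(166,160,20,28)):print("side",box,shift("side","3","7",box),shift("side","3","6",box))
```

```text
top [[193.0, 255.0], [186.0, 266.0], [167.0, 240.0], [161.0, 251.0]] px per mm [[-0.252  0.44 ]]
side [[181.0, 170.0], [170.0, 169.0], [190.0, 155.0], [179.0, 154.0]] px per mm [[-0.438 -0.064]]
top (164, 242, 32, 28) (0.9755040747666168, array([-0.8646252,  1.2932384], dtype=float32))
top (168, 245, 24, 20) (0.9100150168807544, array([-0.8480504,  1.4824443], dtype=float32))
side (166, 158, 26, 28) (0.9881242076641841, array([-1.3263681 , -0.32969713], dtype=float32)) (0.9853283731251127, array([-1.3585727 , -0.27789545], dtype=float32))
side (168, 158, 20, 16) (0.9782739731014395, array([-1.4869004 , -0.38716546], dtype=float32)) (0.9780073647777665, array([-1.4827781, -0.3059045], dtype=float32))
side (166, 160, 20, 28) (0.9898040989488663, array([-1.4333911 , -0.27294472], dtype=float32)) (0.9670662001100176, array([-1.5572915 , -0.24851029], dtype=float32))
```

Estimates of the remaining gap from both cameras run from about 0.2 to 1.2 mm, with the best around 0.6–0.7. I'll make one fine stroke of 1.5 mm at the rim, which moves the jaw about 0.6 mm.

Call:
play_rows --deltas '[{"delta_pos": [30, -28, 0], "turn": 0}, {"delta_pos": [60, -56, 0], "turn": 0}, {"delta_pos": [90, -84, 0], "turn": 0}, {"delta_pos": [120, -112, 0], "turn": 0}, {"delta_pos": [150, -140, 0], "turn": 0}, {"delta_pos": [180, -168, 0], "turn": 0}, {"delta_pos": [207, -195, 0], "turn": 0}, {"delta_pos": [219, -207, -20], "turn": 0}, {"delta_pos": [219, -207, -50], "turn": 0}, {"delta_pos": [219, -207, -85], "turn": 0}, {"delta_pos": [219, -207, -115], "turn": 0}, {"delta_pos": [219, -207, -127], "turn": 0}, {"delta_pos": [219, -207, -127], "turn": 0}, {"delta_pos": [219, -207, -127], "turn": 0}, {"delta_pos": [219, -207, -127], "turn": 0}, {"delta_pos": [219, -207, -127], "turn": 0}]'

```text
time_s: 13.27
tcp_pos: [506.9, 404.5, 98.2]
tcp_rot: [0.005, 0.248, 0.969, 0.005]
contact_force: [0.3, -0.4, -0.9]
gripper_width: 1.1
```

Call:
play_rows --deltas '[{"delta_pos": [0, 0, -6], "turn": 0}, {"delta_pos": [0, 0, -11], "turn": 0}, {"delta_pos": [0, 0, -13], "turn": 0}, {"delta_pos": [0, 0, -14.5], "turn": 0}, {"delta_pos": [0, 0, -14.5], "turn": 0}, {"delta_pos": [0, 0, -14.5], "turn": 0}]'

```text
time_s: 13.77
tcp_pos: [506.8, 404.4, 83.6]
tcp_rot: [0.005, 0.248, 0.969, 0.005]
contact_force: [0.1, 0.3, -0.4]
gripper_width: 0.1
```

```bash
python3 snap.py 8
```

```text
13.8667 [506.8953902  404.42191972  83.64925343] gauge [[ -0.  -62.9  83.6]] [ 0.58464529 -1.05340894 -0.22762645] 0.5433893622425374 [0.00488376 0.24807687 0.96871288 0.00541939]
```

Not touching yet. Next I'll press down about 1.8 mm and read the pose.

Call:
play_rows --deltas '[{"delta_pos": [0, 0, -1], "turn": 0}, {"delta_pos": [0, 0, -1.8], "turn": 0}, {"delta_pos": [0, 0, -1.8], "turn": 0}, {"delta_pos": [0, 0, -1.8], "turn": 0}]'

```text
time_s: 14.2
tcp_pos: [507.1, 404.6, 82.9]
tcp_rot: [0.005, 0.248, 0.969, 0.006]
contact_force: [-1.4, -2.0, 7.5]
gripper_width: 0.4
```

```bash
python3 snap.py 9
```

```text
14.3 [507.1460409  404.61253568  82.88874871] gauge [[  0.2 -63.   82.9]] [-2.27942597 -1.65434905  7.5497107 ] 0.4899064060409562 [0.00503758 0.24815265 0.96869057 0.00578549]
```

Call:
play_rows --deltas '[{"delta_pos": [0, 0, -1.1], "turn": 0}, {"delta_pos": [0.6, -0.3, -1.1], "turn": 0}, {"delta_pos": [1.2, -0.6, -1.1], "turn": 0}, {"delta_pos": [1.3, -0.7, -1.1], "turn": 0}, {"delta_pos": [1.3, -0.7, -1.1], "turn": 0}, {"delta_pos": [1.3, -0.7, -1.1], "turn": 0}]'

```text
time_s: 14.8
tcp_pos: [508.5, 403.9, 82.8]
tcp_rot: [0.005, 0.248, 0.969, 0.006]
contact_force: [-2.2, -1.2, 8.5]
gripper_width: 0.6
```

```bash
python3 snap.py 10
```

```text
14.9 [508.58081119 403.90088617  82.84618078] gauge [[  0.3 -64.6  82.8]] [-2.00914082 -1.69788435  8.46807448] 0.5903747039660519 [0.00507181 0.24827079 0.96865915 0.00594446]
```

Call:
play_rows --deltas '[{"delta_pos": [0, 0, 20], "turn": 0}, {"delta_pos": [0, 0, 60], "turn": 0}, {"delta_pos": [0, 0, 100], "turn": 0}, {"delta_pos": [-20, 18, 130], "turn": 0}, {"delta_pos": [-50, 46, 140], "turn": 0}, {"delta_pos": [-80, 74, 140], "turn": 0}, {"delta_pos": [-110, 102, 140], "turn": 0}, {"delta_pos": [-140, 130, 140], "turn": 0}, {"delta_pos": [-170, 158, 140], "turn": 0}, {"delta_pos": [-200, 184, 140], "turn": 0}, {"delta_pos": [-221, 206, 140], "turn": 0}, {"delta_pos": [-221, 206.5, 140], "turn": 0}, {"delta_pos": [-221, 206.5, 140], "turn": 0}, {"delta_pos": [-221, 206.5, 140], "turn": 0}]'

```text
time_s: 16.07
tcp_pos: [288.4, 609.7, 222.6]
tcp_rot: [0.006, 0.249, 0.969, 0.006]
contact_force: [0.4, -0.8, -0.2]
gripper_width: 1.0
```

```bash
python3 multi.py 11; python3 diff.py 7 11; python3 snap.py 11; python3 meas.py 11 >/dev/null
```

```text
top 22.5 mark [38.21, 38.12, 38.06, 38.0]
   7 [(-48, 16, 38.04), (-47, 27, 37.85), (-46, 41, 37.97), (-45, 50, 37.93), (-44, 53, 37.82), (-43, 51, 37.78), (-42, 47, 37.49), (-41, 44, 37.31), (-40, 42, 37.23), (-39, 40, 37.01), (-38, 38, 36.97), (-37, 38, 36.8)]
   11 [(-48, 20, 38.37), (-47, 32, 38.26), (-46, 48, 38.26), (-45, 59, 38.22), (-44, 63, 38.22), (-43, 59, 38.18), (-42, 53, 37.88), (-41, 47, 37.82), (-40, 44, 37.73), (-39, 41, 37.72), (-38, 40, 37.71), (-37, 38, 37.52)]
top 24 mark [37.98, 37.89, 37.84, 37.78]
   7 [(-48, 17, 37.84), (-47, 29, 37.75), (-46, 43, 37.63), (-45, 51, 37.59), (-44, 53, 37.59), (-43, 50, 37.41), (-42, 47, 37.24), (-41, 44, 37.07), (-40, 41, 36.98), (-39, 39, 36.76), (-38, 38, 36.73), (-37, 37, 36.66)]
   11 [(-48, 22, 38.11), (-47, 34, 38.09), (-46, 50, 37.93), (-45, 60, 37.99), (-44, 62, 37.98), (-43, 58, 37.84), (-42, 52, 37.75), (-41, 47, 37.58), (-40, 43, 37.49), (-39, 40, 37.5), (-38, 40, 37.46), (-37, 38, 37.28)]
side 22.5 mark [37.06, 37.37, 37.57, 37.76]
   7 [(-48, 21, 35.43), (-47, 32, 35.26), (-46, 45, 35.23), (-45, 59, 35.51), (-44, 7
[... 323 characters left out ...]
(-38, 72, 38.84), (-37, 64, 39.27)]
side 24 mark [36.19, 36.71, 37.04, 37.37]
   7 [(-48, 43, 34.39), (-47, 57, 34.66), (-46, 70, 34.98), (-45, 80, 35.28), (-44, 84, 35.61), (-43, 84, 36.07), (-42, 83, 36.53), (-41, 78, 36.99), (-40, 71, 37.31), (-39, 62, 37.64), (-38, 54, 38.19), (-37, 48, 38.42)]
   11 [(-48, 31, 35.78), (-47, 39, 36.03), (-46, 51, 36.3), (-45, 61, 36.54), (-44, 70, 36.8), (-43, 77, 36.94), (-42, 80, 37.22), (-41, 78, 37.54), (-40, 73, 37.99), (-39, 65, 38.33), (-38, 58, 38.62), (-37, 51, 38.88)]
16.7667 [287.53676072 610.44898754 222.87917074] gauge [[ 76.1 228.2 222.9]] [-0.82660017  0.27266851  0.2885259 ] 0.2220711011362833 [0.0050735  0.2482076  0.96867517 0.00597159]
```

View pics/rect_top11.png

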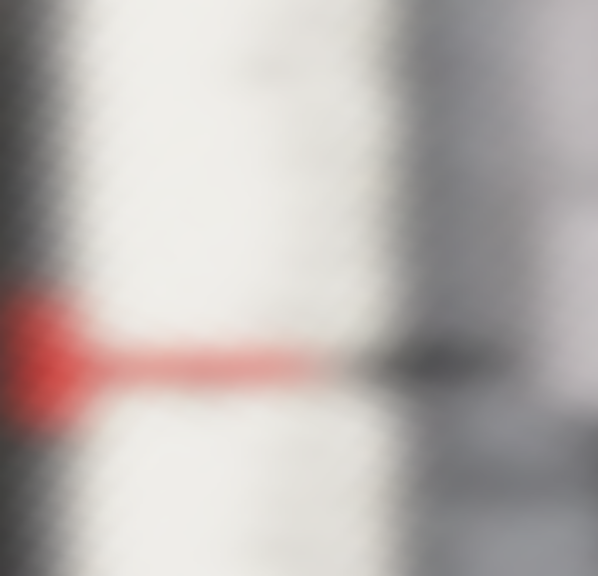

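View pics/sidem11.png

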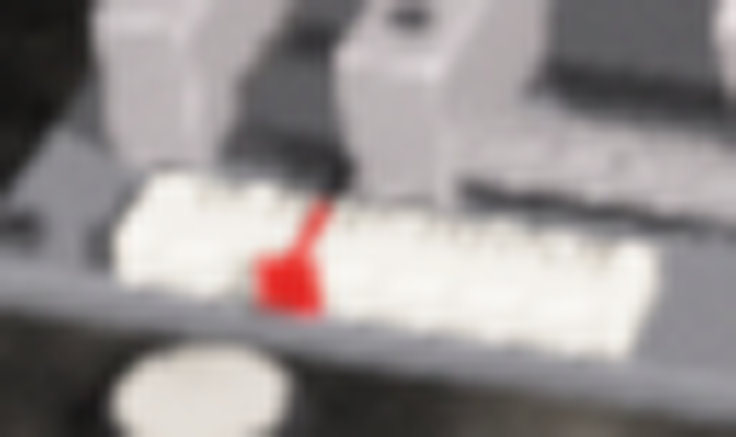

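View pics/topm11.png

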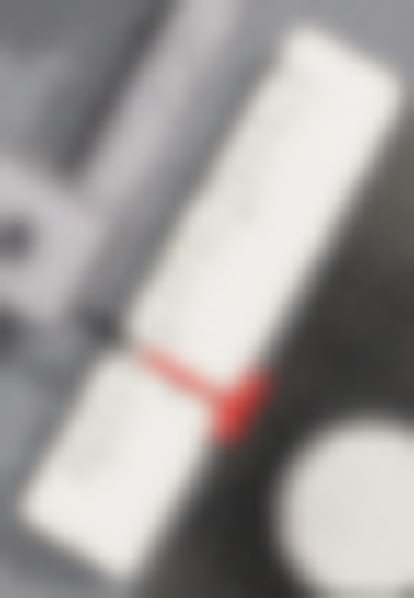

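In the top view the pointer sits collinear with the mark, at about (130,335) against (150,355), within roughly 0.3 mm. The side view also agrees with no overrun. The arm is clear, so I'm handing in.

```bash
python3 -c "
from rig import robot; print(robot.job_done())"
```

```text
the job is handed in; nothing more can be done
None
```

The gap gauge is set: the jaw's black pointer stands opposite the red mark to within about half a millimetre, as near as the cameras can tell. I handed the job in at about 17 s of the 56 s allowed.

I moved the jaw only by rolling the wheel. With the fingers shut, I pressed on top of the rim at 3–9 N and drew it towards the gauge's -y. Two strokes were long, about 31–35 mm at the rim. Two were fine, 7.7 mm and 1.6 mm. After the last stroke I took the hand about 300 mm clear.

- **Top view:** the pointer line reads from about 0.5 mm short of the mark to about 0.2 mm past it, depending on where along the pointer it is measured.
- **Side view:** the pointer reads from level with the mark to about 0.8 mm short, and less clearly, because the jaw's dark edges blur it. The two cameras also disagree by about 0.7 mm on where the mark itself lies.
- **Running past the mark:** taken together, the views show no clear sign of it, but these images cannot rule out a few tenths of a millimetre.
- **Capsules, spool and tin:** the hand only went near the wheel. The capsules look unmoved in the pictures. I did not re-measure the spool or the tin.

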